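# Change over the test mill's bowls and crack the stuck lid

## Task

Change over the two bowls of the test mill: lower the white grinding ball right down into the open empty bowl and let go of it only once it rests there, because porcelain chips if the ball is dropped in. Then take the lid of the finished bowl by its knob, pull it straight up until its stuck seal breaks, without tearing it clear off the bowl, and finish still holding it level over the bowl, about a centimetre up, so that the bowl can breathe; do not put it down or let go, and leave the other things on the bench where they are.

Things in the scene. Friction and masses are not known exactly. Their poses are not given: they have to be found in the camera images.
- ball: loose white grinding ball, 50 mm in diameter, about 0.17 kg; it sits on a small fixed cork ring (44 mm outside, 12 mm high), its centre about 33 mm above the bench at the start. Its frame turns as it rolls: use ball_center for its position
- ball_center (a point): the centre of the ball
- bowl_open: the open, empty grinding bowl: white porcelain with a steel band, fixed, upright, 170 mm across, 85 mm high, wall 13 mm, mouth 144 mm wide, straight inside down to its dished floor. Origin under its centre, z up. It stands on the left or on the right of the bench
- bowl_open_floor (a point): the middle of the open bowl's floor inside, 14 mm above the bench. From there the floor rises evenly to about 29 mm above the bench at the wall, so that the ball rests in the middle with its centre 25 mm above this point
- bowl_shut: the finished grinding bowl, the same in every way but closed by the lid; fixed. Origin under its centre, z up
- bowl_shut_mouth (a point): the middle of the shut bowl's rim plane, 85 mm above its origin, where the lid sits. A rubber seal in the neck holds the lid: pulled up, it resists besides the lid's weight with a force that grows to about 12 to 16 N at about 2 mm; then it suddenly lets go and the lid jumps about 2 mm; from 7 mm on the lid is free (let go there, it drops back on the seal)
- lid: loose aluminium lid, 166 mm across, 11 mm thick, 0.40 to 0.62 kg, with a plug 133 mm wide that goes 11 mm down into the bowl's neck and ends in a 139 mm bead caught under the rubber seal. Origin at the middle of the plate's underside, z up: 85 mm above the origin of bowl_shut when seated. Pull it straight up by the middle
- lid_knob (a point): the place to grip the lid: on the axis of its round black knob (32 mm in diameter, upright, from 11 mm to 46 mm above the lid's origin), 33 mm above the lid's origin. Clear on all sides
- clamp_bar: the mill's clamp bar, taken off the shut bowl: flat steel bar about 210 x 34 x 10 mm with a forked slot at each end and a small T-handled screw in its middle (43 mm high); lies flat between the bowls with its length roughly along y; origin at the middle of its underside. Bystander: leave it alone
- slip_cup: rough grey slip cup, 68 mm across, 70 mm high, to the left of the work; origin under its centre. Bystander
- oxide_jar: amber glass jar with a black cap, 70 mm across, about 100 mm high, to the right of the work; origin under its centre. Bystander
- glaze_bottle: white plastic bottle, 60 mm across, 130 mm high, to the right of the work; origin under its centre. Bystander
- brush: brush lying on the near left of the bench; its frame is that of its handle. Bystander

How it is judged:
On the way, in this order (a step that is already met when the one before it is completed fails the run):
1. the ball lies at rest in the middle of the open bowl, let go (horizontal distance between ball_center and bowl_open below 0.03 m and z of ball_center in the frame of bowl_open between 0.025 and 0.055 m and linear speed of ball below 0.05 m/s and contact force between the fingers and ball below 0.1 N), for 0.2 s.
2. the seal is broken: the gripped lid is more than 6 mm above its seat (z of lid in the frame of bowl_shut above 0.091 m and contact force between the fingers and lid above 1 N), for 0.1 s.
At the end, for the whole second after the job is handed in: The lid hangs still in the gripper 7 to 20 mm above its seat, within 15 mm of the bowl's axis and 0.12 rad of level, with under 1.5 N between it and the bowl (seal included); the ball lies still in the open bowl, within 30 mm of its axis (z of lid in the frame of bowl_shut between 0.092 and 0.105 m and horizontal distance between lid and bowl_shut below 0.015 m and angle between lid's own z axis and vertical below 0.12 rad and contact force between lid and bowl_shut below 1.5 N and contact force between the fingers and lid above 1 N and linear speed of lid below 0.02 m/s and horizontal distance between ball_center and bowl_open below 0.03 m and z of ball_center in the frame of bowl_open between 0.025 and 0.055 m and linear speed of ball below 0.05 m/s); the arm keeps its last pose, push and grip.
It fails at once if the ball falls or is thrown into the open bowl (faster than 0.7 m/s inside it, as after a free fall of 25 mm) instead of being lowered (horizontal distance between ball_center and bowl_open below 0.075 m and z of ball_center in the frame of bowl_open below 0.11 m and linear speed of ball above 0.7 m/s).
It fails at once if the lid comes more than 35 mm above its seat: torn clear of the bowl instead of cracked open (z of lid in the frame of bowl_shut above 0.12 m).
It fails at once if a bystander (clamp bar, slip cup, oxide jar, glaze bottle, brush) is shifted by more than 30 mm (distance of any of clamp_bar, slip_cup, oxide_jar, glaze_bottle, brush from where it was at the start of the episode above 0.03 m).
It also fails if it takes over 58 s, if anything falls off the work surface, if the arm or the gripper's body presses on something with over 40 N, if the wrist force passes 120 N, or if a joint passes its speed limit or range.

## Robot

A 7-joint arm with a two-finger parallel gripper is mounted at the origin on the work surface. World frame = base frame: x ahead of the robot, y to its left, z up, the work surface at z = 0. Lengths are in m, angles in rad, forces in N, time in s.
With the tool pointing down it reaches from about 0.4 to 0.85 m from the base axis. Payload 4.5 kg.
Tool frame: the origin (TCP) lies between the finger pads; the fingertips stand 8 mm ahead of it and the grasp point (between the pads) lies 11 mm behind it; x points along the fingers, z is the direction in which the jaws open and shut, and the axes are right-handed (so a half turn about x gives the same grasp; the last joint's range is limited). The gripper opens to 85 mm and grips with 20 to 120 N. Pads are 22 mm wide; open, the fingers measure 114 mm over their backs; the gripper's body (76 mm by 85 mm) begins 54 mm behind the grasp point. The pads swing forward as they close: fully open they stand 13 mm farther back than shut.
Start: joints at [1.377, 0.689, -0.195, 1.565, 0.157, 0.902, -0.215], TCP at [0.141, -0.609, 0.239] pointing down, gripper open.
Joint ranges: [-3.01, 3.01], [-0.46, 2.08], [-1.47, 1.51], [0.13, 2.56], [-1, 4.14], [0.04, 2.09], [-2.66, 2.66]. Speed limits (rad/s): [2.57, 2.57, 3.14, 3.14, 3.14, 3.14, 3.14].

## Interface

Orientations are given as a rotation vector (axis times angle).
In Python, from cell import get_state, capture, close_job gives the robot as it stands.
- The arm moves only by the tool play_rows, never from a script. Its argument "targets" is a list of rows, each a list of 3 entries, a list of its own where there are three numbers: the opening, from 0 (shut) to 1 (fully open), then the shift along the world's x, y, z in cm, then the turn about the world's z in rad. In form: [[hand, [tx, ty, tz], twist], ...]. A call has 1 to 8 rows; each row shifts and turns the commanded pose from where the row before left it; what a row does not reach is not made up. A row lasts 1/10 s, in which the tool goes at most 50 mm and 8.59 degrees, less where a joint would pass 70% of its speed; a pose out of reach is approached as far as the arm can. A call is refused whole if a number of a shift passes 5 or a number of a turn 0.15, either way. A call with a gripper value outside its range is refused whole. The fingers move at their own pace and stop on an object; "newtons" is the grip in N (left out, the last holds). Time passes only in rows, so rows that do not move let the fingers close. It gives the time, the measured TCP pose, the force and the opening at its end, in the units of the state.
- get_state(): the state, without advancing time (a new reading comes with each control period).
- capture(name): name is "scene" or "top" or "wrist"; returns a dict with "frame" (384x512x3 uint8, blue, green, red), "depth" (384x512 float32, m along the optical axis (not along the pixel's ray), 0 where there is no reading), "mtx" (3x3 intrinsics, pixels), "extrinsics" (4x4, takes a point from world to camera coordinates); the wrist camera has in their place "mount" (4x4, takes a point from camera to tool coordinates, whose origin is the TCP and whose axes are the tool frame's). Camera axes: x right, y down, z forward; pixel columns grow to the right and rows downward; lengths in m; the calibration is good to about 2 mm. A picture is of the moment at which its call begins: read the wrist's pose just before it.
- close_job(): hands the job in, once; it reports no verdict.
The state is a dict: "time_s": time; "joint_positions": joint angles; "joint_velocities": joint speeds; "joint_efforts": joint torques, N m; "ee_pos": TCP position; "orientation": TCP orientation; "force": force on the tool from outside, world axes, zero at the start; "torque": the same for the moment, N m; "width": finger opening in m.
Only numpy, scipy, OpenCV 4.12 (cv2) and the standard library are available. Lean on these libraries where they do the work, as an engineer would, in place of code of your own. Each camera call takes 0.05 s, during which the arm holds its last target.

## Working session

There is one attempt and no reset: what is moved stays moved. The work goes in short steps, Python scripts to look and compute and a tool call to move; the robot and the scene stay as the last step left them, time stands still between calls to the robot, and variables do not carry over. Pictures are saved under pics/ and viewed, and the job is handed in when it is done.

Besides the shell and the picture viewer there is one more tool, called after ">>>" as a command line: name --argument value ..., lists and objects as JSON in quotes. play_rows: Moves the arm, as the interface text tells. Its arguments: {"type":"object","properties":{"targets":{"type":"array","items":{"type":"array"}},"newtons":{"type":"number"}},"required":["targets"]}

```bash
mkdir -p pics && ls && python3 - <<'E'
from cell import get_state,capture
import cv2,numpy as np
s=get_state();print({k:np.round(v,3) for k,v in s.items()})
for n in("scene","top"):
    c=capture(n);cv2.imwrite(f"pics/{n}0.png",c["frame"]);np.savez(f"{n}0.npz",**c)
    print(n,np.round(c["mtx"],1).tolist(),np.round(c["extrinsics"],3).tolist())
E
```

```text
pics
{'time_s': np.float64(0.0), 'joint_positions': array([ 1.377,  0.69 , -0.195,  1.566,  0.157,  0.902, -0.215]), 'joint_velocities': array([ 0.   , -0.001, -0.001,  0.001,  0.   , -0.001, -0.001]), 'joint_efforts': array([ 0.0000e+00, -5.3960e+01, -1.2670e+00, -1.5854e+01,  9.0000e-03,
        9.0000e-03, -0.0000e+00]), 'ee_pos': array([ 0.141, -0.608,  0.238]), 'orientation': array([ 1.041,  1.31 , -1.039]), 'force': array([ 0.823,  0.676, -0.765]), 'torque': array([-0.019,  0.016, -0.002]), 'width': np.float64(0.085)}
scene [[373.3, 0.0, 254.5], [0.0, 373.3, 186.3], [0.0, 0.0, 1.0]] [[-0.324, 0.946, -0.014, 0.147], [0.714, 0.235, -0.659, -0.254], [-0.621, -0.223, -0.752, 1.419], [0.0, 0.0, 0.0, 1.0]]
top [[400.7, 0.0, 252.9], [0.0, 400.7, 193.5], [0.0, 0.0, 1.0]] [[0.005, -1.0, -0.016, -0.01], [-0.997, -0.004, -0.083, 0.456], [0.083, 0.017, -0.996, 1.259], [0.0, 0.0, 0.0, 1.0]]
```

View pics/scene0.png

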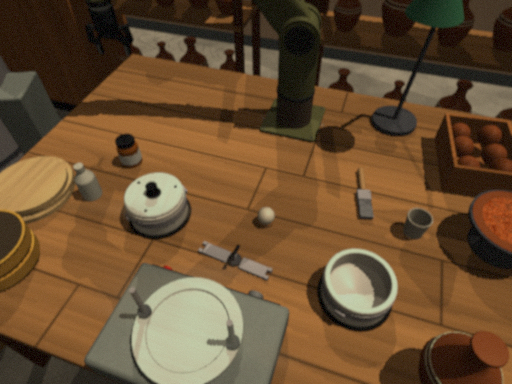

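View pics/top0.png

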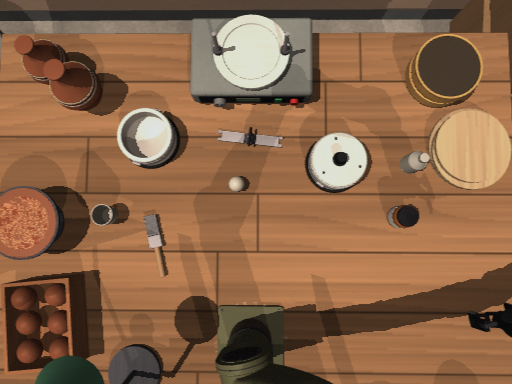

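The top view shows the ball at about (237,184), the open bowl at (148,137) on the left, the lid with its knob at (341,158) on the right, the clamp bar at (250,139), the jar at (405,216), the bottle at (415,161), and the brush and cup at left. Next I measure them.

```bash
cat > h.py <<'E'
import numpy as np,cv2
from scipy.spatial.transform import Rotation as R
def ray(c,uv):
    E=c["extrinsics"];K=c["mtx"]
    d=np.linalg.inv(K)@np.array([uv[0],uv[1],1.]);Rm=E[:3,:3]
    return -Rm.T@E[:3,3],Rm.T@d
def onplane(c,uv,z):
    o,d=ray(c,uv);return o+d*(z-o[2])/d[2]
def cross(c1,u1,c2,u2):
    o1,d1=ray(c1,u1);o2,d2=ray(c2,u2)
    s=np.linalg.lstsq(np.stack([d1,-d2],1),o2-o1,rcond=None)[0]
    a=o1+d1*s[0];b=o2+d2*s[1];return (a+b)/2,np.linalg.norm(a-b)
def cloud(c):
    h,w=c["depth"].shape;u,v=np.meshgrid(np.arange(w),np.arange(h))
    z=c["depth"].astype(float);K=c["mtx"]
    p=np.stack([(u-K[0,2])*z/K[0,0],(v-K[1,2])*z/K[1,1],z],-1)
    E=c["extrinsics"];return (p-E[:3,3])@E[:3,:3]
def circ(p):
    A=np.c_[2*p,np.ones(len(p))];x=np.linalg.lstsq(A,(p**2).sum(1),rcond=None)[0]
    return x[:2],np.sqrt(x[2]+x[:2]@x[:2])
E
python3 - <<'E'
from h import *
T=dict(np.load("top0.npz"));S=dict(np.load("scene0.npz"))
for nm,c,ballbox in(("top",T,(215,165,260,205)),("scene",S,(250,200,282,235))):
    P=cloud(c);hsv=cv2.cvtColor(c["frame"],cv2.COLOR_BGR2HSV)
    # ball
    x0,y0,x1,y1=ballbox
    m=((hsv[...,1]<80)&(hsv[...,2]>90)).astype(np.uint8);mm=np.zeros_like(m);mm[y0:y1,x0:x1]=m[y0:y1,x0:x1]
    cs,_=cv2.findContours(mm,0,1);k=max(cs,key=cv2.contourArea);(uv,r)=cv2.minEnclosingCircle(k)
    print(nm,"ball",uv,r,onplane(c,uv,.033))
    sub=P[y0:y1,x0:x1].reshape(-1,3);q=sub[(sub[:,2]>.035)&(sub[:,2]<.07)]
    A=np.c_[2*q,np.ones(len(q))];x=np.linalg.lstsq(A,(q**2).sum(1),rcond=None)[0]
    print(" sphere",x[:3],np.sqrt(x[3]+x[:3]@x[:3]),len(q),"ztop",sub[:,2].max())
    for b,rng,zr in(("open",(.4,.75,.1,.4),(.079,.09)),("lid",(.35,.75,-.42,-.1),(.09,.102)),("knob",(.35,.75,-.42,-.1),(.122,.14))):
        X=P.reshape(-1,3);s=(X[:,0]>rng[0])&(X[:,0]<rng[1])&(X[:,1]>rng[2])&(X[:,1]<rng[3])&(X[:,2]>zr[0])&(X[:,2]<zr[1])&(c["depth"].ravel()>0)
        q=X[s]
        if len(q)<5: print(b,len(q));continue
        h=cv2.convexHull(q[:,:2].astype(np.float32))[:,0].astype(float)
        print(" ",b,len(q),"z med",np.median(q[:,2]).round(4),"bbox",q.min(0).round(3),q.max(0).round(3),"hullcirc",*circ(h),"mec",cv2.minEnclosingCircle(q[:,:2].astype(np.float32)))
# clamp bar
P=cloud(T)
for nm,(x0,y0,x1,y1) in dict(bar=(212,122,290,152),jar=(382,195,425,235),bottle=(395,140,432,178)).items():
    q=P[y0:y1,x0:x1].reshape(-1,3);q=q[q[:,2]>.006];print(nm,q.min(0).round(3),q.max(0).round(3))
E
```

```text
top ball (235.5, 183.64285278320312) 7.508594989776611 [0.48576522 0.04732274 0.033     ]
 sphere [0.48597196 0.04652601 0.03389878] 0.023390294585225572 187 ztop 1.292516463237056
  open 587 z med 0.0838 bbox [0.548 0.245 0.079] [0.715 0.4   0.09 ] hullcirc [0.63178477 0.3272624 ] 0.08362064391298622 mec ((0.6329018473625183, 0.32862451672554016), 0.08555790781974792)
  lid 2200 z med 0.0948 bbox [ 0.473 -0.35   0.09 ] [ 0.638 -0.186  0.102] hullcirc [ 0.55560748 -0.26727592] 0.0824975521530132 mec ((0.5554551482200623, -0.2672012448310852), 0.08338120579719543)
  knob 97 z med 0.1298 bbox [ 0.54  -0.282  0.122] [ 0.571 -0.252  0.137] hullcirc [ 0.55534525 -0.26706944] 0.01530615941611401 mec ((0.5549348592758179, -0.2667595446109772), 0.01611671783030033)
scene ball (266.375, 214.5) 7.010137557983398 [0.48556693 0.04805943 0.033     ]
 sphere [0.48907702 0.04674712 0.03324441] 0.023824965223040076 199 ztop 0.9011400739307132
  open 1006 z med 0.0846 bbox [0.549 0.245 0.079] [0.72  0.4   0.089] hullcirc [0.6351237  0.32797869] 0.08397103305360154 mec ((0.6343755722045898, 0.3289329707622528), 0.08609477430582047)
  lid 1908 z med 0.0952 bbox [ 0.476 -0.347  0.09 ] [ 0.642 -0.184  0.102] hullcirc [ 0.56014326 -0.26586198] 0.08219541889053872 mec ((0.5593472719192505, -0.26520881056785583), 0.08407984673976898)
  knob 91 z med 0.1291 bbox [ 0.545 -0.282  0.122] [ 0.575 -0.25   0.133] hullcirc [ 0.56036046 -0.26581208] 0.015047734326425009 mec ((0.560058057308197, -0.26642104983329773), 0.01622798480093479)
bar [ 0.35  -0.104  0.006] [0.685 0.111 1.293]
jar [ 0.33  -0.55   0.006] [ 0.435 -0.029  1.293]
bottle [ 0.35  -0.58   0.006] [ 0.631 -0.029  1.293]
```

```bash
python3 - <<'E'
from h import *
from cell import get_state
s=get_state();print(R.from_rotvec(s["orientation"]).as_matrix().round(3))
T=dict(np.load("top0.npz"));S=dict(np.load("scene0.npz"))
P=cloud(T)
for nm,(x0,y0,x1,y1),z in(("bar",(212,125,290,152),.06),("jar",(382,200,425,235),.12),("bottle",(395,148,432,178),.15)):
    q=P[y0:y1,x0:x1].reshape(-1,3);q=q[(q[:,2]>.008)&(q[:,2]<z)];print(nm,q.min(0).round(3),q.max(0).round(3))
E
```

```text
[[-0.001  0.974  0.226]
 [ 0.002  0.226 -0.974]
 [-1.    -0.    -0.002]]
bar [ 0.608 -0.098  0.008] [0.668 0.11  0.047]
jar [ 0.352 -0.499  0.008] [ 0.42  -0.432  0.11 ]
bottle [ 0.525 -0.579  0.008] [ 0.605 -0.476  0.135]
```

>>> play_rows --targets '[[1,[1.5,3,0],0],[1,[2.2,4.2,0],0],[1,[2.2,4.2,0],0],[1,[2.2,4.2,0],0],[1,[2.2,4.2,0],0],[1,[2.2,4.2,0],0],[1,[2.2,4.2,0],0],[1,[2.2,4.2,0],0]]' --newtons 30

```text
time_s: 0.9
ee_pos: [0.3106, -0.2831, 0.2393]
orientation: [1.04, 1.308, -1.04]
force: [1.0, -0.2, 0.4]
width: 0.0852
```

>>> play_rows --targets '[[1,[2.2,4.2,0],0],[1,[2.2,4.2,-0.5],0],[1,[2.2,4.2,-1],0],[1,[2.2,4.2,-1],0],[1,[2.2,4.2,-1],0],[1,[2.2,4.0,-1],0],[1,[2,3.5,-1],0],[1,[1,2,0],0]]'

```text
time_s: 1.7
ee_pos: [0.4733, 0.0242, 0.1831]
orientation: [1.037, 1.312, -1.036]
force: [0.0, 0.3, -0.5]
width: 0.0855
```

```bash
cat >> h.py <<'E'
def wrist():
    from cell import get_state,capture
    s=get_state();c=capture("wrist");M=np.eye(4);M[:3,:3]=R.from_rotvec(s["orientation"]).as_matrix();M[:3,3]=s["ee_pos"]
    c["extrinsics"]=np.linalg.inv(M@c["mount"]);return s,c
E
python3 - <<'E'
from h import *
s,c=wrist();print(s["ee_pos"],s["time_s"]);cv2.imwrite("pics/w1.png",c["frame"])
np.savez("w1.npz",**c)
P=cloud(c);q=P.reshape(-1,3)
q=q[(q[:,2]>.03)&(q[:,2]<.065)&(np.hypot(q[:,0]-.487,q[:,1]-.047)<.04)]
A=np.c_[2*q,np.ones(len(q))];x=np.linalg.lstsq(A,(q**2).sum(1),rcond=None)[0]
print(" sphere",x[:3],np.sqrt(x[3]+x[:3]@x[:3]),len(q),q.max(0),q.min(0))
E
```

```text
[0.47325774 0.02422215 0.18309732] 1.7
 sphere [0.48488984 0.04583533 0.03323424] 0.024601791314477785 1927 [0.50953326 0.07020395 0.05888168] [0.4614152  0.02109213 0.03179994]
```

View pics/w1.png

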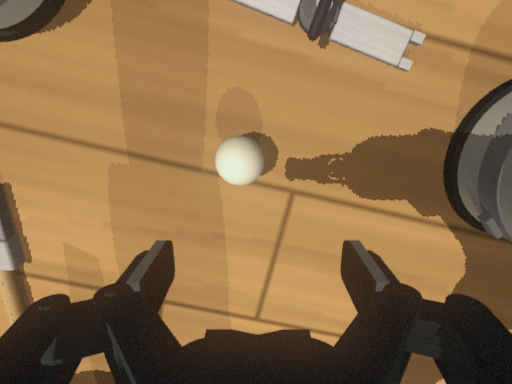

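The wrist view has the ball at (240,160). Its sphere fit, (0.485, 0.046, 0.033) with radius 25 mm, agrees with the known size and height. Next I go above it and descend.

>>> play_rows --targets '[[1,[0.7,1.2,-2],0],[1,[0.5,1,-3],0],[1,[0,0,-3],0],[1,[0,0,-2.5],0],[1,[0,0,-2],0],[1,[0,0,-1.5],0],[1,[0,0,-1],0],[1,[0,0,0],0]]'

```text
time_s: 2.55
ee_pos: [0.4835, 0.0419, 0.0333]
orientation: [1.039, 1.31, -1.041]
force: [-0.3, 0.4, -0.7]
width: 0.0852
```

>>> play_rows --targets '[[1,[0.2,0.4,-0.9],0],[1,[0,0,0],0],[0.3,[0,0,0],0],[0.3,[0,0,0],0],[0.3,[0,0,0],0],[0.3,[0,0,0],0],[0.3,[0,0,0],0],[0.3,[0,0,0],0]]'

```text
time_s: 3.35
ee_pos: [0.4864, 0.046, 0.0258]
orientation: [1.04, 1.308, -1.039]
force: [-0.5, 0.9, 5.8]
width: 0.0484
```

>>> play_rows --targets '[[0.3,[0,0,0.3],0],[0.3,[0,0,1],0],[0.3,[0,0,2],0],[0.3,[0,0,3],0],[0.3,[0,0,3],0],[0.3,[0,0,3],0],[0.3,[0,0,2],0],[0.3,[0,0,0],0]]'

```text
time_s: 4.15
ee_pos: [0.4876, 0.0462, 0.1711]
orientation: [1.043, 1.304, -1.036]
force: [0.5, -0.3, -2.0]
width: 0.0483
```

```bash
python3 - <<'E'
from h import *
s,c=wrist();print(s["ee_pos"],s["width"],s["force"]);cv2.imwrite("pics/w2.png",c["frame"])
P=cloud(c);q=P.reshape(-1,3);e=s["ee_pos"]
q=q[(np.linalg.norm(q-e,axis=1)<.033)]
print(len(q),q.min(0)-e if len(q) else 0,q.max(0)-e)
h=cv2.cvtColor(c["frame"],cv2.COLOR_BGR2HSV);m=((h[...,1]<90)&(h[...,2]>100)).reshape(-1)
q=P.reshape(-1,3)[m];q=q[np.linalg.norm(q-e,axis=1)<.045]
A=np.c_[2*q,np.ones(len(q))];x=np.linalg.lstsq(A,(q**2).sum(1),rcond=None)[0]
print(x[:3]-e,np.sqrt(x[3]+x[:3]@x[:3]),len(q))
E
```

```text
[0.48759762 0.04622803 0.17113927] 0.04827307692735032 [ 0.53542468 -0.31959042 -1.9749201 ]
8888 [-0.01939375 -0.02773866 -0.00386193] [0.02421619 0.03233131 0.03279941]
[-0.00067974 -0.0001507   0.0077433 ] 0.024090281979707005 7959
```

View pics/w2.png

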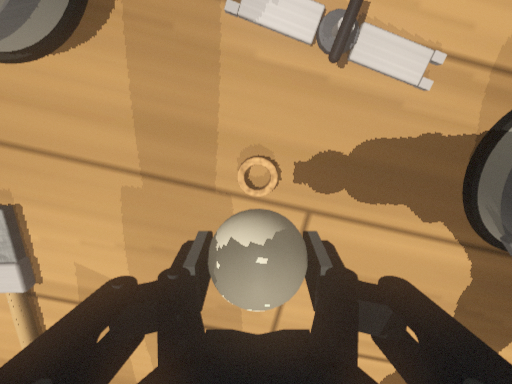

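Ball held at (258,260) in the wrist view, its centre about 7 mm above the TCP; the ring is empty. Next I move over the bowl.

>>> play_rows --targets '[[0.3,[1,2,0],0],[0.3,[2,4,0],0],[0.3,[2.2,4.2,0],0],[0.3,[2.2,4.2,0],0],[0.3,[2.2,4.2,0],0],[0.3,[2,4,0],0],[0.3,[1,2,0],0],[0.3,[0,0,0],0]]'

```text
time_s: 5.0
ee_pos: [0.6112, 0.2972, 0.1659]
orientation: [1.037, 1.314, -1.035]
force: [-1.0, -0.2, -1.0]
width: 0.0485
```

```bash
python3 - <<'E'
from h import *
from cell import capture
s,c=wrist();e=s["ee_pos"];print(e,s["width"],s["time_s"]);cv2.imwrite("pics/w3.png",c["frame"])
P=cloud(c).reshape(-1,3)[c["depth"].ravel()>0]
q=P[(P[:,2]>.078)&(P[:,2]<.09)&(np.hypot(P[:,0]-.633,P[:,1]-.329)<.11)]
h=cv2.convexHull(q[:,:2].astype(np.float32))[:,0].astype(float)
r=np.hypot(*(q[:,:2]-[.633,.329]).T);print(len(q),q.min(0),q.max(0),circ(h),np.percentile(r,[1,50,99]))
c=capture("top");cv2.imwrite("pics/t3.png",c["frame"])
E
```

```text
[0.61123615 0.29717435 0.16591255] 0.04853201491319758 5.0
10006 [0.55076588 0.24362378 0.07800003] [0.71625442 0.41376646 0.08793337] (array([0.63148534, 0.32869276]), np.float64(0.08487978827743108)) [0.07038839 0.07694421 0.08461763]
```

View pics/w3.png

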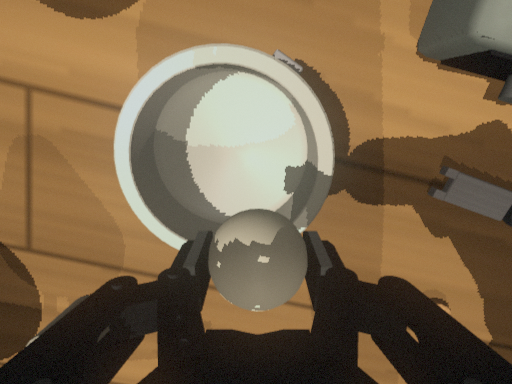

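Ball held at (258,260); the bowl mouth is centred near (224,150), and its rim fit gives centre (0.632, 0.329) with radius 85 mm, matching the top view.

>>> play_rows --targets '[[0.3,[1.1,1.6,0],0],[0.3,[1,1.5,0],0],[0.3,[0,0,0],0],[0.3,[0,0,-2],0],[0.3,[0,0,-2],0],[0.3,[0,0,-2],0],[0.3,[0,0,-2],0],[0.3,[0,0,0],0]]'

```text
time_s: 5.9
ee_pos: [0.6301, 0.3192, 0.0847]
orientation: [1.034, 1.31, -1.049]
force: [-0.2, -1.0, -1.1]
width: 0.0484
```

>>> play_rows --targets '[[0.3,[0.2,0.9,0],0],[0.3,[0,0,0],0],[0.3,[0,0,-1.5],0],[0.3,[0,0,-1.5],0],[0.3,[0,0,-1],0],[0.3,[0,0,-0.5],0],[0.3,[0,0,0],0],[0.3,[0,0,0],0]]'

```text
time_s: 6.7
ee_pos: [0.6354, 0.3321, 0.0434]
orientation: [1.04, 1.308, -1.04]
force: [1.1, -0.3, -2.1]
width: 0.0485
```

>>> play_rows --targets '[[0.3,[-0.3,-0.3,-0.5],0],[0.3,[0,0,-0.3],0],[0.3,[0,0,-0.2],0],[0.3,[0,0,0],0],[0.3,[0,0,0],0]]'

```text
time_s: 7.2
ee_pos: [0.6323, 0.3292, 0.0334]
orientation: [1.04, 1.308, -1.04]
force: [-0.1, -0.7, -1.1]
width: 0.0482
```

>>> play_rows --targets '[[0.3,[0,0,-0.1],0],[0.3,[0,0,-0.1],0],[0.3,[0,0,0],0]]'

```text
time_s: 7.5
ee_pos: [0.6328, 0.3295, 0.0325]
orientation: [1.041, 1.308, -1.039]
force: [-1.2, -0.2, 4.0]
width: 0.0483
```

Contact: the vertical force rose from −1.1 to +4 N at the expected height, so I release slowly.

>>> play_rows --targets '[[0.62,[0,0,0],0],[0.68,[0,0,0],0],[0.75,[0,0,0],0],[0.85,[0,0,0],0],[0.9,[0,0,0],0],[0.9,[0,0,0],0],[0.9,[0,0,0],0]]'

```text
time_s: 8.2
ee_pos: [0.6321, 0.3288, 0.031]
orientation: [1.04, 1.308, -1.041]
force: [0.4, -0.6, -1.8]
width: 0.0766
```

```bash
python3 - <<'E'
from h import *
s,c=wrist();e=s["ee_pos"];print(e,s["width"],s["force"]);cv2.imwrite("pics/w4.png",c["frame"])
E
```

```text
[0.63211074 0.32883047 0.03099666] 0.07657552524544457 [ 0.41379634 -0.63636056 -1.79511297]
```

View pics/w4.png

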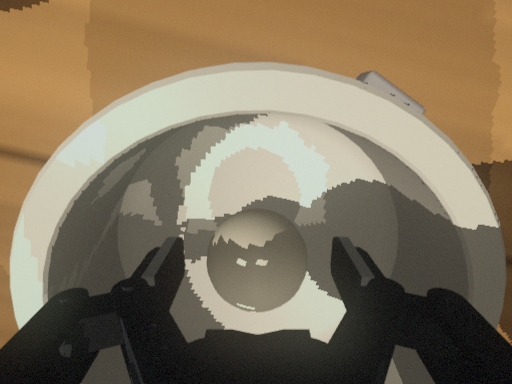

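The ball lies at (257,260) in the bowl with gaps on both sides of it. I raise straight up to stay clear.

>>> play_rows --targets '[[0.9,[0,0,1],0],[0.9,[0,0,2],0],[0.9,[0,0,4],0],[0.9,[0,0,4.5],0],[0.9,[0,0,4.5],0],[0.9,[0,0,3],0],[0.9,[0,0,0],0]]'

```text
time_s: 8.95
ee_pos: [0.6354, 0.331, 0.229]
orientation: [1.048, 1.303, -1.029]
force: [0.5, -0.3, 0.2]
width: 0.077
```

```bash
python3 - <<'E'
from h import *
from cell import capture
s,c=wrist();e=s["ee_pos"];print(e,s["time_s"],s["joint_positions"].round(2));cv2.imwrite("pics/w5.png",c["frame"])
P=cloud(c).reshape(-1,3);q=P[(np.hypot(P[:,0]-.632,P[:,1]-.329)<.05)&(P[:,2]>.042)&(P[:,2]<.08)]
A=np.c_[2*q,np.ones(len(q))];x=np.linalg.lstsq(A,(q**2).sum(1),rcond=None)[0]
print(x[:3],np.sqrt(x[3]+x[:3]@x[:3]),len(q))
E
```

```text
[0.63538601 0.33098824 0.2289878 ] 8.95 [-0.54  0.82 -0.01  1.28  0.01  1.03 -1.9 ]
[0.6310837  0.32906137 0.03976038] 0.024533990552549567 1391
```

View pics/w5.png

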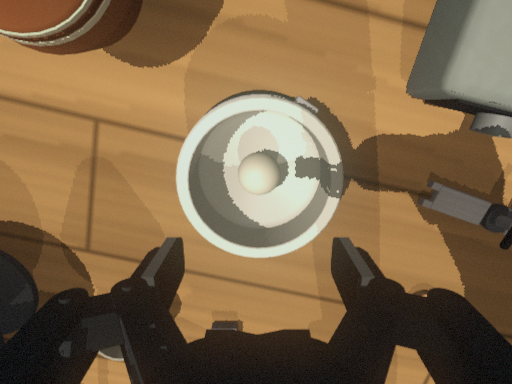

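The ball rests at (258,173), measured (0.631, 0.329, 0.040): centred, at the right height. Next I go to the lid.

>>> play_rows --targets '[[0.9,[-0.3,-2.5,0],0],[0.9,[-0.6,-4.6,0],0],[0.9,[-0.6,-4.7,0],0],[0.9,[-0.6,-4.7,0],0],[0.9,[-0.6,-4.7,0],0],[0.9,[-0.6,-4.7,0],0],[0.9,[-0.6,-4.7,0],0],[0.9,[-0.6,-4.7,0],0]]'

```text
time_s: 9.8
ee_pos: [0.5859, -0.0255, 0.2207]
orientation: [1.038, 1.31, -1.04]
force: [1.0, 0.0, -0.4]
width: 0.0767
```

>>> play_rows --targets '[[0.9,[-0.6,-4.7,0],0],[0.9,[-0.6,-4.7,0],0],[0.9,[-0.6,-4.7,0],0],[0.9,[-0.6,-4.3,0],0],[0.9,[-0.6,-3,0],0],[0.9,[-0.6,-1.5,0],0],[0.9,[0,0,0],0]]'

```text
time_s: 10.5
ee_pos: [0.5493, -0.2551, 0.2207]
orientation: [1.041, 1.308, -1.045]
force: [-0.3, 0.4, 0.9]
width: 0.077
```

```bash
python3 - <<'E'
from h import *
s,c=wrist();e=s["ee_pos"];print(e,s["time_s"],s["joint_positions"].round(2));cv2.imwrite("pics/w6.png",c["frame"])
P=cloud(c).reshape(-1,3)[c["depth"].ravel()>0]
for z0,z1,r in((.09,.102,.1),(.122,.14,.03)):
    q=P[(np.hypot(P[:,0]-.557,P[:,1]+.267)<r)&(P[:,2]>z0)&(P[:,2]<z1)]
    if len(q)<9: print(len(q));continue
    h=cv2.convexHull(q[:,:2].astype(np.float32))[:,0].astype(float)
    print(len(q),circ(h),np.median(q[:,2]),q.min(0),q.max(0))
E
```

```text
[ 0.54928305 -0.25509353  0.22068189] 10.5 [ 0.41  0.68 -0.1   1.65  0.08  0.82 -1.07]
22023 (array([ 0.55433158, -0.26831875]), np.float64(0.08283589234446959)) 0.0964256707171297 [ 0.47177803 -0.35128238  0.09197094] [ 0.63719086 -0.18540184  0.10198379]
1166 (array([ 0.55444507, -0.26814735]), np.float64(0.015993697362130518)) 0.13102794980941745 [ 0.53803135 -0.28398732  0.12200296] [ 0.57061251 -0.25231857  0.13313537]
```

View pics/w6.png

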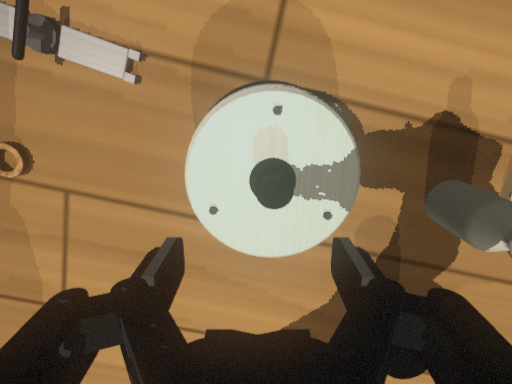

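Knob at (272,183); both knob and lid fits give (0.554, −0.268), with the radii and heights as specified. Next I centre over it and descend part way.

>>> play_rows --targets '[[0.9,[0.5,-1.3,0],0],[0.9,[0,0,-2],0],[0.9,[0,0,-3],0],[0.9,[0,0,-2],0],[0.9,[0,0,-1],0],[0.9,[0,0,0],0],[0.9,[0,0,0],0]]'

```text
time_s: 11.25
ee_pos: [0.5572, -0.2647, 0.142]
orientation: [1.039, 1.308, -1.037]
force: [-0.0, -0.7, 0.1]
width: 0.0766
```

>>> play_rows --targets '[[0.9,[-0.3,-0.3,0],0],[0.9,[0,0,-1],0],[0.9,[0,0,-1.2],0],[0.9,[0,0,-1],0],[0.9,[0,0,0],0],[0.9,[0,0,0],0]]'

```text
time_s: 11.85
ee_pos: [0.5529, -0.2687, 0.1087]
orientation: [1.04, 1.309, -1.04]
force: [0.2, -0.4, 0.5]
width: 0.0769
```

>>> play_rows --targets '[[0.9,[0.1,0.1,0.1],0],[0.2,[0,0,0],0],[0.2,[0,0,0],0],[0.2,[0,0,0],0],[0.2,[0,0,0],0],[0.2,[0,0,0],0],[0.2,[0,0,0],0],[0.2,[0,0,0],0]]' --newtons 90

```text
time_s: 12.65
ee_pos: [0.5544, -0.2682, 0.111]
orientation: [1.04, 1.307, -1.04]
force: [-1.3, 0.4, 5.1]
width: 0.0301
```

>>> play_rows --targets '[[0.2,[0,0,0.1],0],[0.2,[0,0,0.1],0],[0.2,[0,0,0.1],0],[0.2,[0,0,0],0]]'

```text
time_s: 13.05
ee_pos: [0.5535, -0.268, 0.1123]
orientation: [1.039, 1.31, -1.041]
force: [0.8, -1.4, -11.4]
width: 0.0298
```

>>> play_rows --targets '[[0.2,[0,0,0.1],0],[0.2,[0,0,0.1],0],[0.2,[0,0,0],0]]'

```text
time_s: 13.35
ee_pos: [0.5539, -0.268, 0.1152]
orientation: [1.04, 1.309, -1.04]
force: [1.4, -1.8, -7.6]
width: 0.0299
```

>>> play_rows --targets '[[0.2,[0,0,0.1],0],[0.2,[0,0,0.1],0],[0.2,[0,0,0.1],0],[0.2,[0,0,0],0]]'

```text
time_s: 13.75
ee_pos: [0.5545, -0.2674, 0.119]
orientation: [1.04, 1.308, -1.039]
force: [-0.2, -0.5, -4.6]
width: 0.0294
```

>>> play_rows --targets '[[0.2,[0,0,0.1],0],[0.2,[0,0,0.1],0],[0.2,[0,0,0.1],0],[0.2,[0,0,0],0],[0.2,[0,0,0],0],[0.2,[0,0,0],0]]'

```text
time_s: 14.35
ee_pos: [0.5541, -0.2678, 0.1212]
orientation: [1.04, 1.309, -1.04]
force: [0.3, -0.4, -6.0]
width: 0.0299
```

```bash
python3 - <<'E'
from h import *
from cell import capture
s,w=wrist();print(s["ee_pos"],s["force"],s["width"],s["time_s"])
T=capture("top");S=capture("scene")
for n,c in(("w",w),("t",T),("s",S)):
    cv2.imwrite(f"pics/{n}7.png",c["frame"])
    P=cloud(c).reshape(-1,3)[c["depth"].ravel()>0]
    r=np.hypot(P[:,0]-.555,P[:,1]+.267);q=P[(r<.08)&(r>.03)&(P[:,2]>.095)&(P[:,2]<.125)]
    f=np.linalg.lstsq(np.c_[q[:,:2]-[.555,-.267],np.ones(len(q))],q[:,2],rcond=None)[0]
    print(n,len(q),"lid top: tilt",f[:2],"z",f[2],np.median(q[:,2]))
    q=P[(np.hypot(P[:,0]-.632,P[:,1]-.329)<.05)&(P[:,2]>.045)&(P[:,2]<.08)]
    if len(q)>9:
        A=np.c_[2*q,np.ones(len(q))];x=np.linalg.lstsq(A,(q**2).sum(1),rcond=None)[0];print("  ball",x[:3])
for n,c in(("t",dict(np.load("top0.npz"))),("s",dict(np.load("scene0.npz")))):
    P=cloud(c).reshape(-1,3);r=np.hypot(P[:,0]-.555,P[:,1]+.267);q=P[(r<.08)&(r>.03)&(P[:,2]>.085)&(P[:,2]<.115)];print("before",n,np.median(q[:,2]))
E
```

```text
[ 0.55412    -0.26781875  0.12123222] [ 0.31502457 -0.41538208 -5.9662501 ] 0.029883751647926657 14.35
w 38075 lid top: tilt [-0.00201685  0.00136864] z 0.10655290999152411 0.10650645031448863
t 1077 lid top: tilt [-0.00081537  0.00179837] z 0.10517188852996183 0.10519764258942377
  ball [0.63177201 0.32881297 0.04175848]
s 1288 lid top: tilt [0.00246091 0.00437155] z 0.10533698886481896 0.10543125525464687
  ball [0.63505428 0.33015498 0.04072266]
before t 0.0949021246285776
before s 0.09526025354002544
```

View pics/s7.png

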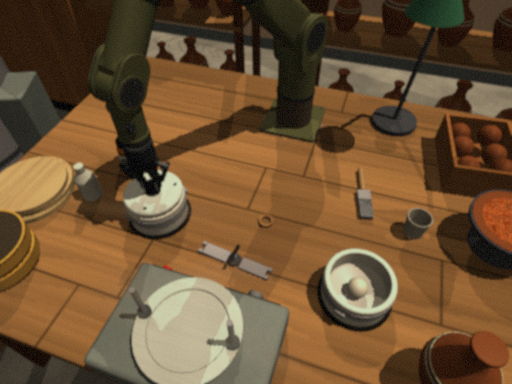

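View pics/w7.png

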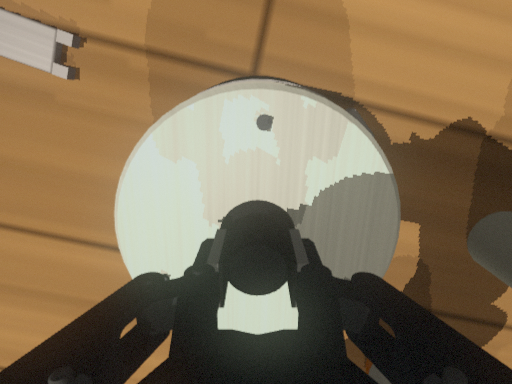

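The lid is level (under 5 mrad) and 10.2 mm up, held by the knob at (257,240) in the wrist view. In the scene view the ball sits in the bowl at (358,287) and the bystanders have not moved. I add 2 mm of margin and check that it hangs still.

>>> play_rows --targets '[[0.2,[0,0,0.1],0],[0.2,[0,0,0.1],0],[0.2,[0,0,0],0],[0.2,[0,0,0],0],[0.2,[0,0,0],0],[0.2,[0,0,0],0],[0.2,[0,0,0],0],[0.2,[0,0,0],0]]'

```text
time_s: 15.3
ee_pos: [0.5542, -0.2679, 0.1233]
orientation: [1.04, 1.308, -1.04]
force: [-0.1, -0.6, -4.3]
width: 0.0296
```

>>> play_rows --targets '[[0.2,[0,0,0],0],[0.2,[0,0,0],0],[0.2,[0,0,0],0],[0.2,[0,0,0],0],[0.2,[0,0,0],0],[0.2,[0,0,0],0],[0.2,[0,0,0],0],[0.2,[0,0,0],0]]'

```text
time_s: 16.1
ee_pos: [0.5542, -0.2679, 0.1233]
orientation: [1.04, 1.308, -1.04]
force: [0.1, 0.3, -4.9]
width: 0.0294
```

```bash
python3 - <<'E'
from h import *
from cell import capture,get_state
for n in("top","scene"):
    c=capture(n);P=cloud(c).reshape(-1,3);r=np.hypot(P[:,0]-.555,P[:,1]+.267);q=P[(r<.08)&(r>.03)&(P[:,2]>.09)&(P[:,2]<.13)];print(n,np.median(q[:,2]))
s=get_state();print(s["time_s"],s["ee_pos"],s["force"],s["width"])
E
```

```text
top 0.10723043999577506
scene 0.10748280465121766
16.2 [ 0.55417917 -0.26786881  0.12332713] [-0.04249879 -0.71108858 -5.63832189] 0.029843307085360385
```

The lid is steady, 12 mm above its seat, and the measured load matches its weight. I hand in.

```bash
python3 -c "
from cell import close_job
print(close_job())"
```

```text
the job is handed in; nothing more can be done
None
```

The ball is in the open bowl, the lid's seal is broken, and I handed the job in at 16.2 s of the 58 s; no verdict was reported.

- **Ball:** I lowered it until it touched the floor (the vertical force rose to +4 N) and only then opened the fingers. It lies at about (0.632, 0.329, 0.040), which is within a few millimetres of the bowl's axis and at the expected height.
- **Lid:** I gripped it by the knob at 90 N and pulled it up in 1 mm steps. The pull peaked at about 11 N in the readings I saw, then dropped off as the seal let go. The lid now hangs about 12 mm above its seat, judged by its rise in both fixed cameras, with a tilt under 0.005 rad. The TCP pose did not change over the last 0.8 s, and the load of about 5 N is the lid's weight alone.
- **Bystanders:** None appeared to have moved in the last scene picture; I did not measure them.

No check failed. The cameras disagreed by 3 to 6 mm in x on the ball, the open bowl and the lid. For the bowl and the lid I used the close wrist-camera fits, which were near the top view. For the ball I aimed close to the wrist fit.

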